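# Make up two microscope inspection kits

### The job

Make up the two inspection kits from the stock on the bench: the objective with the red band, the black mount and the white mount go into the blue tray, and the objective with the yellow band and the blue mount go into the orange tray. Put one item in each pocket, the objective in its tray's white-floored pocket and the mounts in the coloured ones (either one for black and white), each standing upright flat on the pocket floor, set down gently and not dropped. Leave the green-banded objective, the violet mount and the little bottle standing where they are.

Things in the scene. Friction and masses are not known exactly. Their poses are not given: they have to be found in the camera images.
- objective_red: Microscope objective standing upright, wide end down: bright aluminium barrel 32 mm in diameter up to 32 mm high, then a sloping red band (32 to 40 mm high), then a dark nose 15 mm wide to 46 mm; about 120 g. Origin: centre of its underside, z up along its axis. It starts on the bench in the stock. Goes to the blue tray.
- objective_yellow: Microscope objective standing upright, wide end down: bright aluminium barrel 32 mm in diameter up to 32 mm high, then a sloping yellow band (32 to 40 mm high), then a dark nose 15 mm wide to 46 mm; about 120 g. Origin: centre of its underside, z up along its axis. It starts on the bench in the stock. Goes to the orange tray.
- objective_green: Microscope objective standing upright, wide end down: bright aluminium barrel 32 mm in diameter up to 32 mm high, then a sloping green band (32 to 40 mm high), then a dark nose 15 mm wide to 46 mm; about 120 g. Origin: centre of its underside, z up along its axis. It starts on the bench in the stock. Not needed: leave it standing.
- mount_black: Metallographic specimen mount: black resin cylinder 30 mm in diameter and 28 mm high, about 60 g, standing upright with a small brass-coloured specimen showing in its top. Origin: centre of its underside, z up along its axis. It starts on the bench in the stock. Goes to the blue tray.
- mount_white: Metallographic specimen mount: white resin cylinder 30 mm in diameter and 28 mm high, about 60 g, standing upright with a small brass-coloured specimen showing in its top. Origin: centre of its underside, z up along its axis. It starts on the bench in the stock. Goes to the blue tray.
- mount_blue: Metallographic specimen mount: blue resin cylinder 30 mm in diameter and 28 mm high, about 60 g, standing upright with a small brass-coloured specimen showing in its top. Origin: centre of its underside, z up along its axis. It starts on the bench in the stock. Goes to the orange tray.
- mount_violet: Metallographic specimen mount: violet resin cylinder 30 mm in diameter and 28 mm high, about 60 g, standing upright with a small brass-coloured specimen showing in its top. Origin: centre of its underside, z up along its axis. It starts on the bench in the stock. Not needed: leave it standing.
- drop_bottle: Small amber glass bottle with paper label and black cap, 32 mm in diameter, 55 mm high, standing upright among the stock. Not needed: leave it standing. Origin: centre of its underside. All eight stock items stand on the bench at least 65 mm apart centre to centre.
- blue_tray: Blue kit tray fixed to the bench, 196 x 68 mm: three square 60 mm pockets in a row along its x axis, centres at x = -64, 0 and +64 mm. Pocket floor 3 mm above the bench; walls 4 mm thick, tops 8 mm above the bench. The pocket at the -x end (towards the robot, tray turned up to 25 degrees) has a white floor, for the objective; the other two have a blue floor, for mounts. Origin: centre of its underside; z up.
- orange_tray: Orange kit tray fixed to the bench, 132 x 68 mm: two square 60 mm pockets in a row along its x axis, centres at x = -32 and +32 mm. Pocket floor 3 mm above the bench; walls 4 mm thick, tops 8 mm above the bench. The pocket at the -x end (towards the robot, tray turned up to 25 degrees) has a white floor, for the objective; the other has an orange floor, for mounts. Origin: centre of its underside; z up.

How it is judged:
At the end, for the whole second after the job is handed in: The five kit items stand in their pockets as the goal says: within 16 mm of the pocket centre along each tray axis, underside 1 to 6 mm above the tray underside, within 0.1 rad of upright, under 0.02 m/s; the three unneeded items upright (0.2 rad), at rest, less than 30 mm from their starts (x of objective_red in the frame of blue_tray between -0.08 and -0.048 m and y of objective_red in the frame of blue_tray between -0.016 and 0.016 m and z of objective_red in the frame of blue_tray between 0.001 and 0.006 m and x of objective_yellow in the frame of orange_tray between -0.048 and -0.016 m and y of objective_yellow in the frame of orange_tray between -0.016 and 0.016 m and z of objective_yellow in the frame of orange_tray between 0.001 and 0.006 m and x of mount_blue in the frame of orange_tray between 0.016 and 0.048 m and y of mount_blue in the frame of orange_tray between -0.016 and 0.016 m and z of mount_blue in the frame of orange_tray between 0.001 and 0.006 m and (((x of mount_black in the frame of blue_tray between -0.016 and 0.016 m and y of mount_black in the frame of blue_tray between -0.016 and 0.016 m and z of mount_black in the frame of blue_tray between 0.001 and 0.006 m) and (x of mount_white in the frame of blue_tray between 0.048 and 0.08 m and y of mount_white in the frame of blue_tray between -0.016 and 0.016 m and z of mount_white in the frame of blue_tray between 0.001 and 0.006 m)) or ((x of mount_black in the frame of blue_tray between 0.048 and 0.08 m and y of mount_black in the frame of blue_tray between -0.016 and 0.016 m and z of mount_black in the frame of blue_tray between 0.001 and 0.006 m) and (x of mount_white in the frame of blue_tray between -0.016 and 0.016 m and y of mount_white in the frame of blue_tray between -0.016 and 0.016 m and z of mount_white in the frame of blue_tray between 0.001 and 0.006 m))) and angle between each of objective_red, mount_black, mount_white, objective_yellow, mount_blue's own z axis and vertical below 0.1 rad and linear speed of each of objective_red, mount_black, mount_white, objective_yellow, mount_blue, objective_green, mount_violet, drop_bottle below 0.02 m/s and distance of each of objective_green, mount_violet, drop_bottle from where it was at the start of the episode below 0.03 m and angle between each of objective_green, mount_violet, drop_bottle's own z axis and vertical below 0.2 rad); the robot touches nothing.
It fails at once if an item of stock that is not needed is moved 30 mm or more, or knocked over (distance of any of objective_green, mount_violet, drop_bottle from where it was at the start of the episode above 0.03 m or angle between any of objective_green, mount_violet, drop_bottle's own z axis and vertical above 0.5 rad).
It fails at once if a kit item is dropped (falls freely faster than 0.6 m/s, about 18 mm of drop, out of the fingers) ((linear speed of objective_red above 0.6 m/s and contact force between the fingers and objective_red below 0.05 N) or (linear speed of mount_black above 0.6 m/s and contact force between the fingers and mount_black below 0.05 N) or (linear speed of mount_white above 0.6 m/s and contact force between the fingers and mount_white below 0.05 N) or (linear speed of objective_yellow above 0.6 m/s and contact force between the fingers and objective_yellow below 0.05 N) or (linear speed of mount_blue above 0.6 m/s and contact force between the fingers and mount_blue below 0.05 N)).
It also fails if it takes over 128 s, if anything falls off the work surface, if the arm or the gripper's body presses on something with over 40 N, if the wrist force passes 120 N, or if a joint passes its speed limit or range.

### The arm

A 6-joint arm with a two-finger parallel gripper is mounted at the origin on the work surface. World frame = base frame: x ahead of the robot, y to its left, z up, the work surface at z = 0. Lengths are in m, angles in rad, forces in N, time in s.
With the tool pointing down it reaches from about 0.3 to 0.775 m from the base axis. Payload 14.6 kg.
Tool frame: the origin (TCP) lies at the centre of the arm's flange, where the gripper is bolted on; the fingertips stand 199 mm ahead of it and the grasp point (between the pads) lies ctrl.tcp_to_grasp ahead of it (ctrl.tcp_to_grasp is the distance from the TCP to the grasp point, in m); z points along the fingers, y is the line along which they close (so a half turn about z gives the same grasp; the last joint's range is limited). The gripper opens to 94 mm and grips with 3 to 60 N. Pads are 16 mm wide; open, the fingers measure 119 mm over their backs; the gripper's body (75 mm by 177 mm) begins 78 mm behind the grasp point.
Start: joints at [-1.373, 0.3, 1.521, -0, 1.321, -0.067], TCP at [0.144, -0.531, 0.405] pointing down, gripper open.
Joint ranges: [-3.03, 3.03], [-0.79, 2.21], [0.23, 2.52], [-1.04, 4.18], [0, 3.07], [-2.55, 2.55]. Speed limits (rad/s): [2.22, 2.22, 2.57, 3.14, 3.14, 3.14].

### API

Orientations are given as [roll, pitch, yaw] about the fixed x, y, z axes, in that order (R = Rz(yaw) Ry(pitch) Rx(roll)).
In Python, from station import ctrl gives the robot as it stands. The module is installed in compiled form; this text tells all that it offers.
- The arm moves only by the shell command python3 -m jog 'ROWS' [OPENING] [FORCE]. ROWS is JSON, a list of rows, each a list of 6 numbers: the shift along the tool's x, y, z in cm, then the turn, a rotation vector about the tool's x, y, z in rad. In form: [[tx, ty, tz, ax, ay, az], ...]. A call has 1 to 8 rows; each row is the pose to reach, as a shift and turn from the pose commanded when the call began, along the tool's axes at that moment; what a row does not reach only later rows make up. A row lasts 1/10 s, in which the tool goes at most 50 mm and 8.59 degrees, less where a joint would pass 70% of its speed; a pose out of reach is approached as far as the arm can. A call with a gripper value outside its range is refused whole. OPENING is the opening in per cent of the stroke, from 0 (shut) to 100 (fully open), set as the call begins (- or left out, the last holds). The fingers move at their own pace and stop on an object; FORCE is the grip in N (left out, the last holds). Time passes only in rows, so rows that repeat a pose let the fingers close. It gives the time, the measured TCP pose, the force, the opening and the grip force at its end, in the units of the state.
- ctrl.get_obs(): the state, without advancing time (a new reading comes with each control period).
- ctrl.camera(name): name is "scene" or "top"; returns a dict with "img" (480x640x3 uint8, blue, green, red), "intrinsics" (3x3 intrinsics, pixels), "k1" (the pictures are not rectified: a ray, as slopes to the right and down, at radius r is drawn at 1 + k1 r^2 times it, then the intrinsics apply), "R" (3x3) and "t" (3): a world point X has camera coordinates R X + t. Camera axes: x right, y down, z forward; pixel columns grow to the right and rows downward; lengths in m; the calibration is good to about 2 mm. A picture is of the moment at which its call begins. There is no depth.
- ctrl.hand_in(): hands the job in; it is judged then, once.
The state is a dict: "time_s": time; "qpos": joint angles; "joint_vel": joint speeds; "tau": joint torques, N m; "ee_pos": TCP position; "eef_rot": TCP orientation; "force": force on the tool from outside, world axes, zero at the start; "moment": the same for the moment, N m; "grip_width": finger opening in m; "grip_force": force on a finger pad.
Only numpy, scipy, OpenCV 4.12 (cv2) and the standard library are available. Lean on these libraries where they do the work, as an engineer would, in place of code of your own. Each camera call takes 0.05 s, during which the arm holds its last target. There are 200 camera calls.

## Working session

There is one attempt and no reset: what is moved stays moved. The work goes in short steps, Python scripts to look and compute and a shell command to move; the robot and the scene stay as the last step left them, time stands still between calls to the robot, and variables do not carry over. Pictures are saved under pics/ and viewed, at most 14 in all, crops included, and the job is handed in when it is done.

```bash
mkdir -p pics; python3 - <<'E'
from station import ctrl
import cv2
o=ctrl.get_obs();print({k:o[k] for k in('time_s','ee_pos','eef_rot','grip_width')},ctrl.tcp_to_grasp)
for n in('top','scene'):
    c=ctrl.camera(n);cv2.imwrite(f'pics/{n}0.png',c['img']);print(n,c['intrinsics'],c['k1'],c['R'],c['t'])
E
```

```text
{'time_s': 0.0, 'ee_pos': array([ 0.14392359, -0.53079092,  0.40408839]), 'eef_rot': array([-3.14043778e+00, -7.25237564e-05,  2.64795863e-01]), 'grip_width': 0.09403292247417139} 0.1804
top [[556.22902668   0.         329.38442069]
 [  0.         556.22902668 244.90069747]
 [  0.           0.           1.        ]] 0.002233089571542105 [[-0.02222098 -0.99949688 -0.02263208]
 [-0.99525078  0.02426123 -0.09427238]
 [ 0.09477403  0.02042977 -0.99528916]] [0.03019261 0.56164275 0.96537991]
scene [[543.57329975   0.         316.18304439]
 [  0.         543.57329975 245.71643434]
 [  0.           0.           1.        ]] -0.08053651865376278 [[ 0.49147854  0.87087887 -0.00433948]
 [ 0.49154306 -0.28150761 -0.82409883]
 [-0.71891186  0.40289385 -0.56642942]] [-0.24796415 -0.24630482  1.29394017]
```

View pics/top0.png

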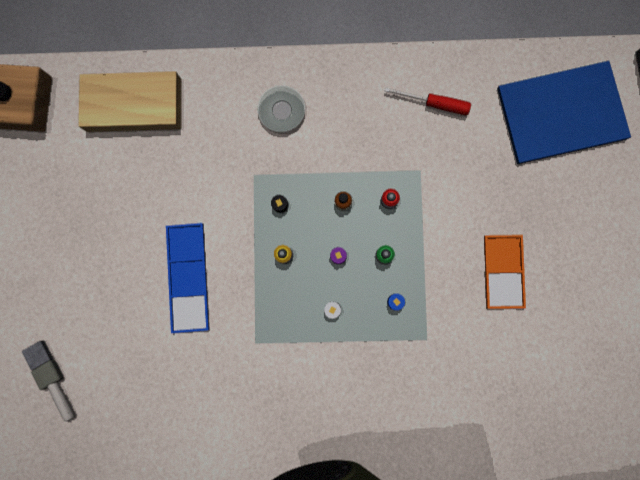

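View pics/scene0.png

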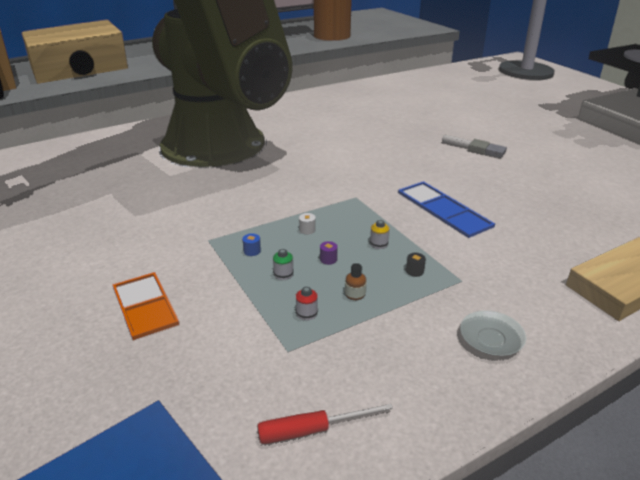

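The top view shows black at (280,203), bottle at (343,200), red at (390,198), yellow at (283,254), violet at (339,256), green at (385,254), white at (332,310) and blue at (396,302). The blue tray spans roughly (167–209, 224–332) and the orange tray (485–525, 235–309). The scene view shows the same layout, and everything is upright.

```bash
cat > h.py <<'E'
import numpy as np,cv2
from station import ctrl
def ray(c,u,v):
    K=c['intrinsics'];D=np.array([c['k1'],0,0,0,0.])
    p=cv2.undistortPoints(np.array([[[u,v]]],float),K,D)[0,0]
    return -c['R'].T@c['t'], c['R'].T@np.array([p[0],p[1],1])
def at(c,u,v,z):
    o,d=ray(c,u,v);return (o+d*(z-o[2])/d[2])[:2]
E
python3 - <<'E'
from h import *
c=ctrl.camera('top');s=ctrl.camera('scene')
print('cam',-c['R'].T@c['t'])
T=dict(black=(280,203,.028),bottle=(343,200,.055),red=(390,198,.046),yellow=(283,254,.046),violet=(339,256,.028),green=(385,254,.046),white=(332,310,.028),blue=(396,302,.028))
for k,(u,v,z) in T.items(): print(k,at(c,u,v,z).round(3))
hsv=cv2.cvtColor(c['img'],cv2.COLOR_BGR2HSV)
for n,lo,hi,(x0,x1,y0,y1) in (('blue',(100,120,40),(130,255,255),(150,225,210,345)),('orange',(3,120,40),(20,255,255),(470,540,220,325))):
    m=cv2.inRange(hsv,lo,hi);M=0*m;M[y0:y1,x0:x1]=m[y0:y1,x0:x1]
    h=cv2.convexHull(cv2.findNonZero(M))[:,0]
    P=np.array([at(c,*q,.008) for q in h])
    (ce,sz,a)=cv2.minAreaRect((P*1000).astype(np.float32));b=cv2.boxPoints((ce,sz,a))
    print(n,ce,sz,a,b.round(0).tolist())
big=np.vstack([cv2.resize(c['img'][180:330,250:430],None,fx=3.3,fy=3.3,interpolation=cv2.INTER_CUBIC)])
cv2.imwrite('pics/crop.png',big)
E
```

```text
cam [ 0.46815335 -0.00317122  1.01446287]
black [0.64  0.104]
bottle [ 0.638 -0.009]
red [ 0.641 -0.092]
yellow [0.546 0.098]
violet [0.542 0.   ]
green [ 0.542 -0.08 ]
white [0.447 0.015]
blue [ 0.458 -0.098]
blue (511.22528076171875, 278.279541015625) (194.96548461914062, 68.4574203491211) 3.1168997287750244 [[412.0, 307.0], [416.0, 239.0], [610.0, 249.0], [607.0, 318.0]]
orange (508.76458740234375, -295.75) (69.57599639892578, 131.67506408691406) 89.21559143066406 [[442.0, -330.0], [574.0, -331.0], [575.0, -262.0], [443.0, -260.0]]
```

View pics/crop.png

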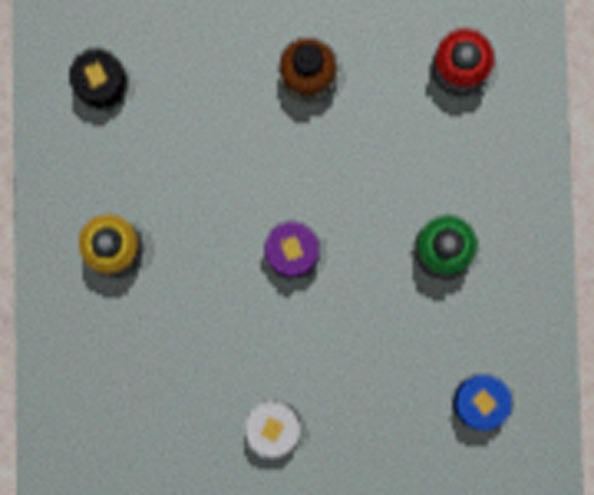

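The crop gives refined top centres: black (278.8,203), red nose (391.2,196.1), yellow nose (282.1,253.3), blue (397,302.1) and white (332.7,310.3). The tray sizes I measured match the spec. Blue mount goes first.

```bash
cat > d.py <<'E'
# d.py x y z : remaining shift in tool axes (cm) and yaw turn to bring yaw to 0
import sys
from h import *
from scipy.spatial.transform import Rotation as Q
o=ctrl.get_obs();R=Q.from_euler('xyz',o['eef_rot'])
print('t',o['time_s'],'pos',o['ee_pos'].round(4),'rot',o['eef_rot'].round(3),'grip',o['grip_width'],o['grip_force'],'F',np.round(o['force'],1))
p=[float(a) for a in sys.argv[1:4]]
for a in sys.argv[4:]: pass
print('shift cm',(100*R.inv().apply(np.array(p)-o['ee_pos'])).round(2),'turn',(R.inv()*Q.from_euler('xyz',[np.pi,0,0])).as_rotvec().round(3))
E
python3 -m jog '[[4,-3,0,0,0,0.1],[8,-6.5,1,0,0,0.2],[12,-9.5,2,0,0,0.265],[16,-13,3,0,0,0.265],[20,-16,4,0,0,0.265],[24,-19,5,0,0,0.265],[28,-22.5,6,0,0,0.265],[32,-25.5,7,0,0,0.265]]' 58 25; python3 d.py .458 -.100 .29
```

```text
time_s: 1.0
ee_pos: [0.3771, -0.2117, 0.3376]
eef_rot: [3.141, -0.0, -0.0]
force: [0.7, -0.5, -0.2]
grip_width: 0.0546
grip_force: 0.0
t 1.0 pos [ 0.3771 -0.2117  0.3376] rot [ 3.141 -0.    -0.   ] grip 0.054629816914866215 0.0 F [ 0.7 -0.5 -0.2]
shift cm [  8.08 -11.17   4.76] turn [ 0. -0. -0.]
```

```bash
python3 -m jog '[[2.5,-3.5,1.5,0,0,0],[5,-7,3,0,0,0],[7.2,-10.1,5,0,0,0],[7.2,-10.1,7,0,0,0],[7.2,-10.1,8,0,0,0],[7.2,-10.1,8,0,0,0],[7.2,-10.1,8,0,0,0]]'; python3 d.py .458 -.100 .2054
python3 - <<'E'
from h import *
c=ctrl.camera('scene');cv2.imwrite('pics/a.png',cv2.resize(c['img'][150:330,180:440],None,fx=3,fy=3))
E
```

```text
time_s: 1.7
ee_pos: [0.4484, -0.1132, 0.2584]
eef_rot: [3.141, -0.0, -0.001]
force: [0.8, -0.7, 0.0]
grip_width: 0.0544
grip_force: 0.0
t 1.7 pos [ 0.4484 -0.1132  0.2584] rot [ 3.141e+00 -0.000e+00 -1.000e-03] grip 0.054387501155809294 0.0 F [ 0.8 -0.7  0. ]
shift cm [ 0.95 -1.33  5.3 ] turn [ 0.    -0.    -0.001]
```

View pics/a.png

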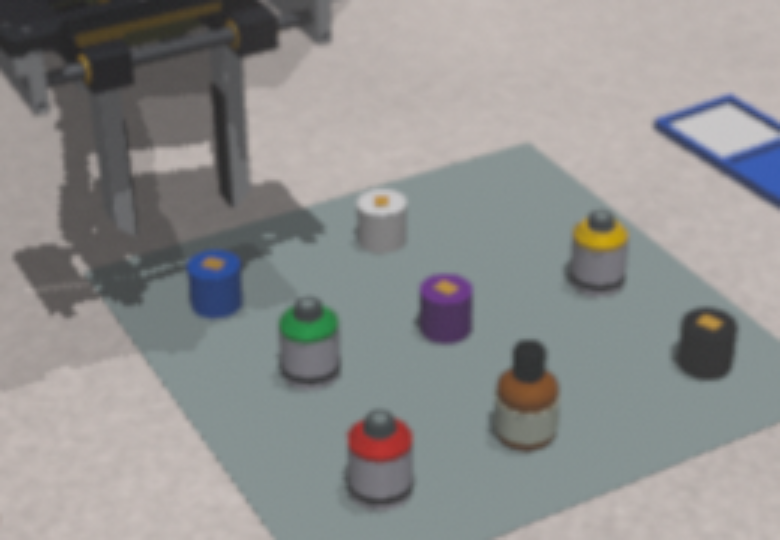

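The fingers sit just behind and above the blue mount, still about 1 cm short, which agrees with the numbers.

```bash
python3 -m jog '[[0.95,-1.3,0,0,0,0],[0.95,-1.3,1,0,0,0],[0.95,-1.3,2.5,0,0,0],[0.95,-1.3,4,0,0,0],[0.95,-1.3,5,0,0,0],[0.95,-1.3,5.3,0,0,0],[0.95,-1.3,5.3,0,0,0]]'; python3 d.py .458 -.100 .2054
python3 - <<'E'
from h import *
c=ctrl.camera('scene');cv2.imwrite('pics/b.png',cv2.resize(c['img'][170:290,190:350],None,fx=4,fy=4))
E
```

```text
time_s: 2.45
ee_pos: [0.4579, -0.0999, 0.2046]
eef_rot: [-3.141, 0.0, -0.0]
force: [0.2, 0.3, 0.8]
grip_width: 0.0543
grip_force: 0.0
t 2.45 pos [ 0.4579 -0.0999  0.2046] rot [-3.141  0.    -0.   ] grip 0.05434876072747333 0.0 F [0.2 0.3 0.8]
shift cm [ 0.01  0.01 -0.08] turn [-0.  0. -0.]
```

View pics/b.png

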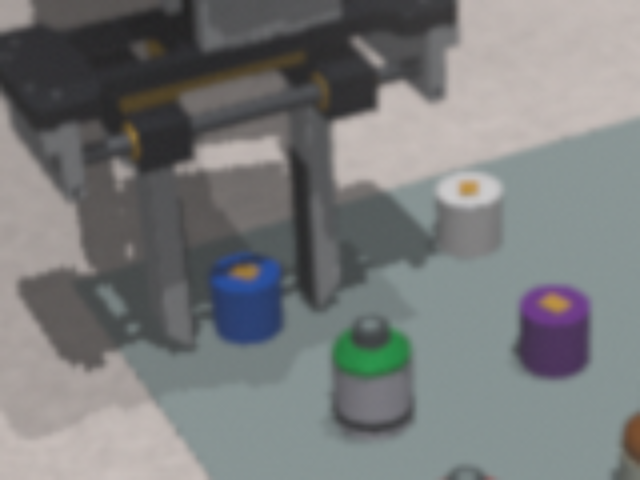

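The blue mount stands between the pads: pad tips at (180,345) and (322,305), mount base near (248,325). It is centred, so I'm closing and lifting.

```bash
python3 -m jog '[[0,0,0,0,0,0],[0,0,0,0,0,0],[0,0,0,0,0,0],[0,0,0,0,0,0],[0,0,-1,0,0,0],[0,0,-3,0,0,0],[0,0,-6,0,0,0],[0,0,-8.5,0,0,0]]' 0 25; python3 d.py .541 -.2965 .29
```

```text
time_s: 3.3
ee_pos: [0.4579, -0.0995, 0.2917]
eef_rot: [3.141, -0.001, -0.0]
force: [0.7, 0.4, -0.7]
grip_width: 0.0291
grip_force: 25.0
t 3.3 pos [ 0.4579 -0.0995  0.2917] rot [ 3.141e+00 -1.000e-03 -0.000e+00] grip 0.029119475863136738 24.99988317489624 F [ 0.7  0.4 -0.7]
shift cm [ 8.31 19.7   0.18] turn [ 0.    -0.001 -0.   ]
```

```bash
python3 -m jog '[[1,2.5,0,0,0,0],[2.5,6,0,0,0,0],[4,10,0,0,0,0],[6,14,0,0,0,0],[7.5,17.5,0,0,0,0],[8.3,19.7,1,0,0,0],[8.3,19.7,2.5,0,0,0],[8.3,19.7,4,0,0,0]]'; python3 d.py .541 -.2965 .2085
```

```text
time_s: 4.1
ee_pos: [0.5407, -0.2965, 0.249]
eef_rot: [-3.141, 0.0, -0.001]
force: [-0.0, 0.4, -0.9]
grip_width: 0.0294
grip_force: 25.0
t 4.1 pos [ 0.5407 -0.2965  0.249 ] rot [-3.141e+00  0.000e+00 -1.000e-03] grip 0.029374062723266713 24.99988317489624 F [-0.   0.4 -0.9]
shift cm [0.03 0.   4.05] turn [-0.     0.    -0.001]
```

```bash
python3 -m jog '[[0,0,1.2,0,0,0],[0,0,2.5,0,0,0],[0,0,3.5,0,0,0],[0,0,4,0,0,0],[0,0,4.05,0,0,0],[0,0,4.05,0,0,0]]'; python3 d.py .541 -.2965 .2079; python3 - <<'E'
from h import *
c=ctrl.camera('scene');cv2.imwrite('pics/c.png',cv2.resize(c['img'][230:350,80:240],None,fx=4,fy=4))
E
```

```text
time_s: 4.7
ee_pos: [0.5411, -0.2966, 0.2096]
eef_rot: [3.141, -0.0, -0.0]
force: [0.7, -1.1, -1.3]
grip_width: 0.0295
grip_force: 25.0
t 4.7 pos [ 0.5411 -0.2966  0.2096] rot [ 3.141 -0.    -0.   ] grip 0.02953914490505819 24.99987155199051 F [ 0.7 -1.1 -1.3]
shift cm [-0.01 -0.01  0.17] turn [ 0. -0. -0.]
```

View pics/c.png

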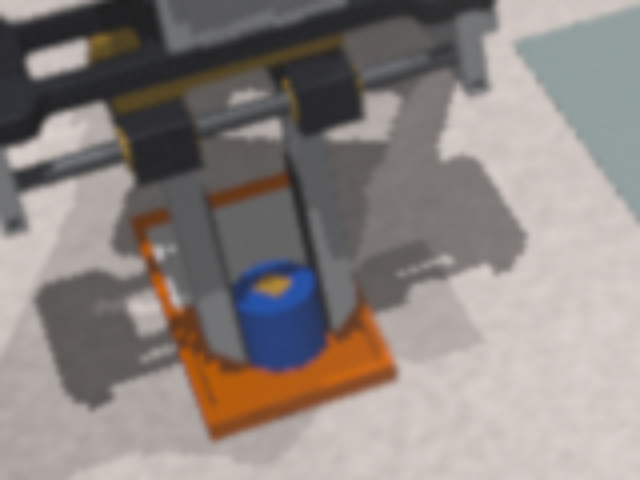

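The blue mount is held centred over the orange pocket, base near (285,355), about 1.5 mm up. I'm lowering the last bit, releasing and lifting.

```bash
python3 -m jog '[[0,0,0.1,0,0,0],[0,0,0.15,0,0,0],[0,0,0.15,0,0,0]]'; python3 -m jog '[[0,0,0,0,0,0],[0,0,0,0,0,0],[0,0,0,0,0,0],[0,0,-1,0,0,0],[0,0,-3,0,0,0],[0,0,-6,0,0,0],[0,0,-8,0,0,0]]' 50; python3 d.py .644 -.094 .29
```

```text
time_s: 5.05
ee_pos: [0.541, -0.2967, 0.2081]
eef_rot: [3.141, -0.0, -0.0]
force: [-0.9, 0.1, 1.5]
grip_width: 0.0296
grip_force: 25.0
time_s: 5.75
ee_pos: [0.5411, -0.2967, 0.2905]
eef_rot: [3.141, -0.002, -0.0]
force: [0.2, -1.1, -0.1]
grip_width: 0.0466
grip_force: 0.0
t 5.75 pos [ 0.5411 -0.2967  0.2905] rot [ 3.141e+00 -2.000e-03 -0.000e+00] grip 0.046594890934180566 0.0 F [ 0.2 -1.1 -0.1]
shift cm [ 10.29 -20.27   0.04] turn [ 0.001 -0.002 -0.   ]
```

```bash
python3 -m jog '[[1.5,-3,0,0,0,0],[3.5,-7,0,0,0,0],[5.5,-11,0,0,0,0],[7.5,-15,0,0,0,0],[9.5,-18.5,0,0,0,0],[10.3,-20.3,0,0,0,0],[10.3,-20.3,1.5,0,0,0],[10.3,-20.3,3,0,0,0]]' 58; python3 d.py .644 -.094 .205
```

```text
time_s: 6.55
ee_pos: [0.6437, -0.0942, 0.257]
eef_rot: [3.141, -0.0, -0.0]
force: [0.9, -0.6, -0.5]
grip_width: 0.0543
grip_force: 0.0
t 6.55 pos [ 0.6437 -0.0942  0.257 ] rot [ 3.141 -0.    -0.   ] grip 0.05427436550116642 0.0 F [ 0.9 -0.6 -0.5]
shift cm [ 0.03 -0.02  5.2 ] turn [ 0. -0. -0.]
```

```bash
python3 -m jog '[[0,0,1.2,0,0,0],[0,0,2.7,0,0,0],[0,0,4,0,0,0],[0,0,5,0,0,0],[0,0,5.2,0,0,0],[0,0,5.2,0,0,0]]'; python3 -m jog '[[0,0,0,0,0,0],[0,0,0,0,0,0],[0,0,0,0,0,0],[0,0,0,0,0,0]]' 0 25;python3 d.py .644 -.094 .205; python3 - <<'E'
from h import *
c=ctrl.camera('scene');cv2.imwrite('pics/d.png',cv2.resize(c['img'][210:340,230:390],None,fx=4,fy=4))
E
```

```text
time_s: 7.15
ee_pos: [0.6441, -0.0937, 0.2056]
eef_rot: [-3.142, 0.0, -0.0]
force: [1.2, -0.2, 0.1]
grip_width: 0.0549
grip_force: 0.0
time_s: 7.55
ee_pos: [0.6441, -0.0937, 0.2063]
eef_rot: [3.141, -0.001, -0.0]
force: [-0.3, -1.3, 2.3]
grip_width: 0.0315
grip_force: 25.0
t 7.55 pos [ 0.6441 -0.0937  0.2063] rot [ 3.141e+00 -1.000e-03 -0.000e+00] grip 0.03147181795721574 25.000406586987083 F [-0.3 -1.3  2.3]
shift cm [-0.01  0.03  0.13] turn [ 0.    -0.001 -0.   ]
```

View pics/d.png

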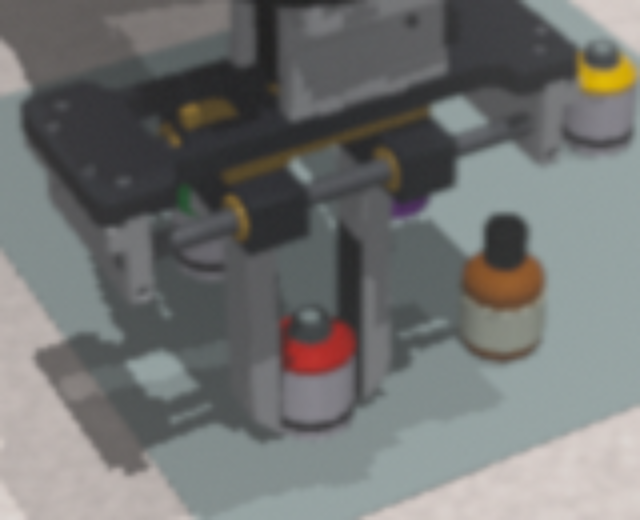

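Red is gripped at 31.5 mm, upright between the pads at (315,370), and clear of the bottle. I'm lifting and carrying it to the blue tray's white pocket.

```bash
python3 -m jog '[[0,0,-1,0,0,0],[0,0,-3,0,0,0],[0,0,-6,0,0,0],[0,0,-9,0,0,0],[-1,-2,-9.5,0,0,0],[-3,-5.5,-9.5,0,0,0],[-5,-9,-9.5,0,0,0],[-7,-13,-9.5,0,0,0]]'; python3 d.py .447 .275 .30
```

```text
time_s: 8.4
ee_pos: [0.573, 0.0372, 0.3013]
eef_rot: [-3.142, -0.0, -0.001]
force: [1.2, 0.5, -0.7]
grip_width: 0.0314
grip_force: 25.0
t 8.4 pos [0.573  0.0372 0.3013] rot [-3.142e+00 -0.000e+00 -1.000e-03] grip 0.031351860802846854 24.99898033642239 F [ 1.2  0.5 -0.7]
shift cm [-12.63 -23.77   0.13] turn [-0.    -0.    -0.001]
```

```bash
python3 -m jog '[[-2,-4,0,0,0,0],[-4,-8,0,0,0,0],[-6.3,-12,0,0,0,0],[-8.5,-16,0,0,0,0],[-10.7,-20,0,0,0,0],[-12.2,-23,0,0,0,0],[-12.6,-23.8,2,0,0,0],[-12.6,-23.8,4.5,0,0,0]]'; python3 d.py .447 .275 .2085
```

```text
time_s: 9.2
ee_pos: [0.4474, 0.276, 0.2567]
eef_rot: [-3.14, -0.002, 0.002]
force: [0.8, 0.2, -2.1]
grip_width: 0.031
grip_force: 25.0
t 9.2 pos [0.4474 0.276  0.2567] rot [-3.14e+00 -2.00e-03  2.00e-03] grip 0.031012662754645353 24.999863019584154 F [ 0.8  0.2 -2.1]
shift cm [-0.05  0.1   4.82] turn [-0.001 -0.002  0.002]
```

```bash
python3 -m jog '[[0,0,1.2,0,0,0],[0,0,2.6,0,0,0],[0,0,3.8,0,0,0],[0,0,4.5,0,0,0],[0,0,4.7,0,0,0],[0,0,4.7,0,0,0],[0,0,4.7,0,0,0]]'; python3 d.py .447 .275 .2085; python3 - <<'E'
from h import *
c=ctrl.camera('scene');cv2.imwrite('pics/e.png',cv2.resize(c['img'][120:260,370:520],None,fx=4,fy=4))
E
```

```text
time_s: 9.9
ee_pos: [0.4483, 0.2743, 0.2092]
eef_rot: [-3.141, -0.001, -0.0]
force: [-1.0, -1.8, 3.0]
grip_width: 0.0314
grip_force: 25.0
t 9.9 pos [0.4483 0.2743 0.2092] rot [-3.141e+00 -1.000e-03 -0.000e+00] grip 0.03136581418225127 25.000389573360735 F [-1.  -1.8  3. ]
shift cm [-0.13 -0.07  0.07] turn [-0.    -0.001 -0.   ]
```

View pics/e.png

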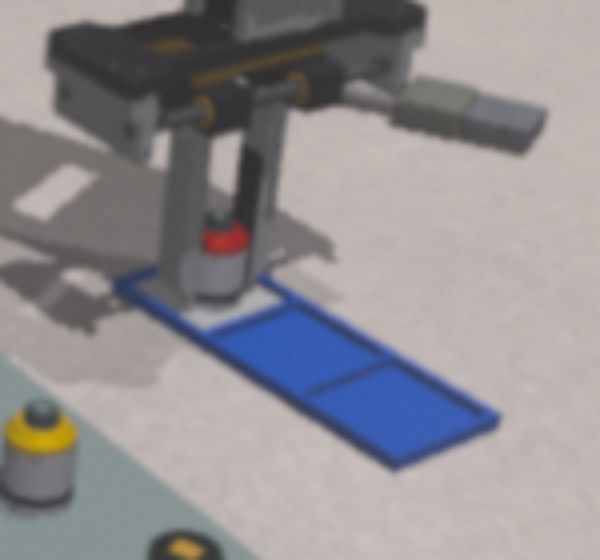

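Red stands in the white pocket, base near (218,297) and close to the pocket centre, and the force shows floor contact. Releasing now; black is next.

```bash
python3 -m jog '[[0,0,0.03,0,0,0],[0,0,0.03,0,0,0],[0,0,0.03,0,0,0],[0,0,-1,0,0,0],[0,0,-3,0,0,0],[0,0,-6,0,0,0],[0,0,-9,0,0,0],[0,0,-9,0,0,0]]' 50; python3 d.py .640 .106 .29
```

```text
time_s: 10.75
ee_pos: [0.4486, 0.2747, 0.3033]
eef_rot: [-3.138, -0.006, -0.0]
force: [-0.7, -0.0, -0.5]
grip_width: 0.047
grip_force: 0.0
t 10.75 pos [0.4486 0.2747 0.3033] rot [-3.138 -0.006 -0.   ] grip 0.04700524329495436 0.0 F [-0.7 -0.  -0.5]
shift cm [19.14 16.87  1.39] turn [-0.003 -0.006 -0.   ]
```

```bash
python3 -m jog '[[3,2.6,0,0,0,0],[6.2,5.5,0,0,0,0],[9.5,8.4,0,0,0,0],[12.8,11.3,0,0,0,0],[16,14.2,0,0,0,0],[18.5,16.4,0,0,0,0],[19.1,16.9,2,0,0,0],[19.1,16.9,4.5,0,0,0]]' 58; python3 d.py .640 .106 .205
```

```text
time_s: 11.55
ee_pos: [0.6399, 0.104, 0.2536]
eef_rot: [-3.141, -0.002, -0.002]
force: [0.6, 0.6, 0.1]
grip_width: 0.0543
grip_force: 0.0
t 11.55 pos [0.6399 0.104  0.2536] rot [-3.141e+00 -2.000e-03 -2.000e-03] grip 0.05429883649801897 0.0 F [0.6 0.6 0.1]
shift cm [-0.   -0.2   4.86] turn [-0.    -0.002 -0.002]
```

```bash
python3 -m jog '[[0,-0.15,1.2,0,0,0],[0,-0.15,2.6,0,0,0],[0,-0.15,3.8,0,0,0],[0,-0.15,4.6,0,0,0],[0,-0.15,4.8,0,0,0],[0,-0.15,4.8,0,0,0]]'; python3 -m jog '[[0,0,0,0,0,0],[0,0,0,0,0,0],[0,0,0,0,0,0],[0,0,0,0,0,0],[0,0,-1,0,0,0],[0,0,-3,0,0,0],[0,0,-6,0,0,0],[0,0,-8.5,0,0,0]]' 0 25;python3 d.py .575 .282 .29
```

```text
time_s: 12.15
ee_pos: [0.6391, 0.107, 0.2059]
eef_rot: [-3.142, -0.0, -0.0]
force: [0.0, 0.8, 0.5]
grip_width: 0.0545
grip_force: 0.0
time_s: 12.95
ee_pos: [0.639, 0.1069, 0.2929]
eef_rot: [-3.141, -0.001, -0.0]
force: [0.2, -0.2, -0.3]
grip_width: 0.0293
grip_force: 25.0
t 12.95 pos [0.639  0.1069 0.2929] rot [-3.141e+00 -1.000e-03 -0.000e+00] grip 0.029313554774793877 24.999885857105255 F [ 0.2 -0.2 -0.3]
shift cm [ -6.41 -17.51   0.29] turn [-0.    -0.001 -0.   ]
```

```bash
python3 -m jog '[[-1,-2.5,0,0,0,0],[-2.2,-6,0,0,0,0],[-3.5,-10,0,0,0,0],[-5,-14,0,0,0,0],[-6.2,-17,0,0,0,0],[-6.4,-17.5,1,0,0,0],[-6.4,-17.5,2.5,0,0,0],[-6.4,-17.5,4,0,0,0]]'; python3 d.py .575 .282 .209
```

```text
time_s: 13.75
ee_pos: [0.5754, 0.2809, 0.2496]
eef_rot: [3.141, 0.0, -0.001]
force: [0.5, 0.9, -1.2]
grip_width: 0.0293
grip_force: 25.0
t 13.75 pos [0.5754 0.2809 0.2496] rot [ 3.141e+00  0.000e+00 -1.000e-03] grip 0.029268290982473574 24.999869763851166 F [ 0.5  0.9 -1.2]
shift cm [-0.04 -0.11  4.06] turn [ 0.     0.    -0.001]
```

```bash
python3 -m jog '[[0,0,1.2,0,0,0],[0,0,2.5,0,0,0],[0,0,3.4,0,0,0],[0,0,3.9,0,0,0],[0,0,4,0,0,0],[0,0,4,0,0,0],[0,0,4,0,0,0]]'
```

```text
time_s: 14.45
ee_pos: [0.5752, 0.282, 0.2114]
eef_rot: [-3.141, -0.001, -0.0]
force: [0.5, -0.1, -0.6]
grip_width: 0.0293
grip_force: 25.0
```

```bash
python3 -m jog '[[0,0,0.1,0,0,0],[0,0,0.2,0,0,0],[0,0,0.2,0,0,0],[0,0,0.2,0,0,0]]'
```

```text
time_s: 14.85
ee_pos: [0.5752, 0.2819, 0.2091]
eef_rot: [-3.141, -0.001, -0.0]
force: [-0.7, 0.1, 2.7]
grip_width: 0.0297
grip_force: 25.0
```

Contact. Releasing; white (.447, .014) is next.

```bash
python3 -m jog '[[0,0,0,0,0,0],[0,0,0,0,0,0],[0,0,0,0,0,0],[0,0,-1,0,0,0],[0,0,-3,0,0,0],[0,0,-6,0,0,0],[0,0,-9,0,0,0],[0,0,-9,0,0,0]]' 50; python3 d.py .447 .014 .29
```

```text
time_s: 15.65
ee_pos: [0.5756, 0.2821, 0.3041]
eef_rot: [-3.139, -0.007, -0.0]
force: [0.9, 0.1, 0.1]
grip_width: 0.0468
grip_force: 0.0
t 15.65 pos [0.5756 0.2821 0.3041] rot [-3.139 -0.007 -0.   ] grip 0.046797456079165606 0.0 F [0.9 0.1 0.1]
shift cm [-12.86  26.82   1.24] turn [-0.003 -0.007 -0.   ]
```

```bash
python3 -m jog '[[-1.6,3.4,0,0,0,0],[-3.6,7.5,0,0,0,0],[-5.6,11.7,0,0,0,0],[-7.6,15.9,0,0,0,0],[-9.6,20,0,0,0,0],[-11.6,24,0,0,0,0],[-12.8,26.6,1,0,0,0],[-12.9,26.8,3,0,0,0]]' 58; python3 d.py .447 .014 .205
```

```text
time_s: 16.45
ee_pos: [0.4451, 0.0117, 0.2696]
eef_rot: [3.141, -0.002, -0.003]
force: [0.4, -0.3, -0.2]
grip_width: 0.0548
grip_force: 0.0
t 16.45 pos [0.4451 0.0117 0.2696] rot [ 3.141e+00 -2.000e-03 -3.000e-03] grip 0.05480398324981499 0.0 F [ 0.4 -0.3 -0.2]
shift cm [ 0.17 -0.23  6.46] turn [ 0.    -0.002 -0.003]
```

```bash
python3 -m jog '[[0.1,-0.15,1.2,0,0,0],[0.1,-0.15,2.7,0,0,0],[0.1,-0.15,4.2,0,0,0],[0.1,-0.15,5.5,0,0,0],[0.1,-0.15,6.2,0,0,0],[0.1,-0.15,6.4,0,0,0],[0.1,-0.15,6.4,0,0,0]]'; python3 -m jog '[[0,0,0,0,0,0],[0,0,0,0,0,0],[0,0,0,0,0,0],[0,0,0,0,0,0],[0,0,-1,0,0,0],[0,0,-3,0,0,0],[0,0,-6,0,0,0],[0,0,-8.5,0,0,0]]' 0 25;python3 d.py .511 .2785 .29
```

```text
time_s: 17.15
ee_pos: [0.4472, 0.0157, 0.2048]
eef_rot: [-3.142, 0.0, 0.0]
force: [0.0, 0.0, 0.3]
grip_width: 0.0546
grip_force: 0.0
time_s: 17.95
ee_pos: [0.4469, 0.0154, 0.2917]
eef_rot: [-3.142, -0.001, -0.0]
force: [-1.3, -0.3, -0.4]
grip_width: 0.0297
grip_force: 25.0
t 17.95 pos [0.4469 0.0154 0.2917] rot [-3.142e+00 -1.000e-03 -0.000e+00] grip 0.029713247408294834 24.99985098838806 F [-1.3 -0.3 -0.4]
shift cm [  6.4  -26.31   0.18] turn [-0.    -0.001 -0.   ]
```

```bash
python3 -m jog '[[0.7,-3,0,0,0,0],[1.7,-7,0,0,0,0],[2.8,-11.5,0,0,0,0],[3.9,-16,0,0,0,0],[5,-20.5,0,0,0,0],[6,-24.5,0,0,0,0],[6.4,-26.3,0,0,0,0],[6.4,-26.3,0,0,0,0]]'; python3 d.py .511 .2785 .2085
```

```text
time_s: 18.75
ee_pos: [0.5109, 0.2803, 0.2901]
eef_rot: [-3.141, -0.0, 0.002]
force: [1.1, -0.8, -0.6]
grip_width: 0.0299
grip_force: 25.0
t 18.75 pos [0.5109 0.2803 0.2901] rot [-3.141e+00 -0.000e+00  2.000e-03] grip 0.02985258127088354 25.0000861287117 F [ 1.1 -0.8 -0.6]
shift cm [0.01 0.19 8.16] turn [-0.    -0.     0.002]
```

```bash
python3 -m jog '[[0,0.1,1.5,0,0,0],[0,0.1,3.3,0,0,0],[0,0.1,5,0,0,0],[0,0.1,6.7,0,0,0],[0,0.1,7.6,0,0,0],[0,0.1,7.9,0,0,0],[0,0.1,8,0,0,0],[0,0.1,8,0,0,0]]'
```

```text
time_s: 19.55
ee_pos: [0.5112, 0.2772, 0.2103]
eef_rot: [-3.141, -0.001, -0.0]
force: [-0.5, 0.6, -0.4]
grip_width: 0.0295
grip_force: 25.0
```

```bash
python3 -m jog '[[0,0,0.1,0,0,0],[0,0,0.2,0,0,0],[0,0,0.2,0,0,0],[0,0,0.2,0,0,0]]'
```

```text
time_s: 19.95
ee_pos: [0.5112, 0.2774, 0.2081]
eef_rot: [-3.141, -0.001, -0.0]
force: [-0.5, -0.2, 2.6]
grip_width: 0.0295
grip_force: 25.0
```

Contact. Releasing; yellow (.547, .0995) is next.

```bash
python3 -m jog '[[0,0,0,0,0,0],[0,0,0,0,0,0],[0,0,0,0,0,0],[0,0,-1,0,0,0],[0,0,-3,0,0,0],[0,0,-6,0,0,0],[0,0,-8.5,0,0,0],[0,0,-8.5,0,0,0]]' 50; python3 d.py .547 .0995 .29
```

```text
time_s: 20.75
ee_pos: [0.5115, 0.2776, 0.297]
eef_rot: [-3.139, -0.006, -0.0]
force: [-0.5, 0.6, -0.4]
grip_width: 0.0472
grip_force: 0.0
t 20.75 pos [0.5115 0.2776 0.297 ] rot [-3.139 -0.006 -0.   ] grip 0.0472454455126829 0.0 F [-0.5  0.6 -0.4]
shift cm [ 3.55 17.81  0.68] turn [-0.003 -0.006 -0.   ]
```

```bash
python3 -m jog '[[0.6,3,0,0,0,0],[1.4,7,0,0,0,0],[2.2,11,0,0,0,0],[3,15,0,0,0,0],[3.5,17.5,0,0,0,0],[3.6,17.8,1,0,0,0],[3.6,17.8,3,0,0,0],[3.6,17.8,4,0,0,0]]' 58; python3 d.py .547 .0995 .205
```

```text
time_s: 21.55
ee_pos: [0.5465, 0.0999, 0.2508]
eef_rot: [3.141, 0.002, -0.0]
force: [0.4, 0.8, -0.3]
grip_width: 0.0542
grip_force: 0.0
t 21.55 pos [0.5465 0.0999 0.2508] rot [ 3.141e+00  2.000e-03 -0.000e+00] grip 0.0541777173415041 0.0 F [ 0.4  0.8 -0.3]
shift cm [0.06 0.04 4.58] turn [ 0.     0.002 -0.   ]
```

```bash
python3 -m jog '[[0,0,1.2,0,0,0],[0,0,2.6,0,0,0],[0,0,3.8,0,0,0],[0,0,4.5,0,0,0],[0,0,4.6,0,0,0],[0,0,4.6,0,0,0]]'; python3 -m jog '[[0,0,0,0,0,0],[0,0,0,0,0,0],[0,0,0,0,0,0],[0,0,0,0,0,0],[0,0,-1,0,0,0],[0,0,-3,0,0,0],[0,0,-6,0,0,0],[0,0,-9,0,0,0]]' 0 25;python3 d.py .477 -.2955 .30
```

```text
time_s: 22.15
ee_pos: [0.5472, 0.0994, 0.2069]
eef_rot: [3.142, -0.0, -0.0]
force: [-1.3, -0.6, 0.4]
grip_width: 0.0544
grip_force: 0.0
time_s: 22.95
ee_pos: [0.5469, 0.0994, 0.2982]
eef_rot: [3.142, 0.001, -0.0]
force: [0.8, -0.5, -1.1]
grip_width: 0.0314
grip_force: 25.0
t 22.95 pos [0.5469 0.0994 0.2982] rot [ 3.142e+00  1.000e-03 -0.000e+00] grip 0.03140857545395081 24.98090771085117 F [ 0.8 -0.5 -1.1]
shift cm [-6.98 39.49 -0.17] turn [ 0.     0.001 -0.   ]
```

```bash
python3 -m jog '[[-0.5,3,0,0,0,0],[-1.2,7,0,0,0,0],[-2,11.5,0,0,0,0],[-2.8,16,0,0,0,0],[-3.6,20.5,0,0,0,0],[-4.4,25,0,0,0,0],[-5.1,29,0,0,0,0],[-5.6,32,0,0,0,0]]'; python3 d.py .477 -.2955 .30
```

```text
time_s: 23.75
ee_pos: [0.4902, -0.2228, 0.2975]
eef_rot: [3.141, -0.0, -0.002]
force: [-0.1, -0.4, -1.1]
grip_width: 0.0318
grip_force: 25.0
t 23.75 pos [ 0.4902 -0.2228  0.2975] rot [ 3.141e+00 -0.000e+00 -2.000e-03] grip 0.03175603480176835 24.981323559768498 F [-0.1 -0.4 -1.1]
shift cm [-1.31  7.27 -0.25] turn [ 0.    -0.    -0.002]
```

```bash
python3 -m jog '[[-0.5,3,0,0,0,0],[-1,5.8,0,0,0,0],[-1.3,7.2,1,0,0,0],[-1.3,7.2,3,0,0,0],[-1.3,7.2,5,0,0,0],[-1.3,7.2,6,0,0,0],[-1.3,7.2,6,0,0,0]]'; python3 d.py .477 -.2955 .21
```

```text
time_s: 24.45
ee_pos: [0.4779, -0.292, 0.2354]
eef_rot: [-3.14, 0.002, 0.0]
force: [-0.4, 0.3, -1.2]
grip_width: 0.0314
grip_force: 25.0
t 24.45 pos [ 0.4779 -0.292   0.2354] rot [-3.14e+00  2.00e-03  0.00e+00] grip 0.031417817194263294 24.981038554105908 F [-0.4  0.3 -1.2]
shift cm [-0.08  0.35  2.54] turn [-0.002  0.002  0.   ]
```

```bash
python3 -m jog '[[-0.1,0.2,0.7,0,0,0],[-0.1,0.2,1.5,0,0,0],[-0.1,0.2,2.1,0,0,0],[-0.1,0.2,2.3,0,0,0],[-0.1,0.2,2.4,0,0,0],[-0.1,0.2,2.4,0,0,0],[-0.1,0.2,2.4,0,0,0]]'
```

```text
time_s: 25.15
ee_pos: [0.4771, -0.2946, 0.2131]
eef_rot: [3.141, -0.0, -0.0]
force: [0.2, 0.5, -1.8]
grip_width: 0.0313
grip_force: 25.0
```

```bash
python3 -m jog '[[0,0,0.1,0,0,0],[0,0,0.2,0,0,0],[0,0,0.3,0,0,0],[0,0,0.3,0,0,0],[0,0,0.3,0,0,0]]'
```

```text
time_s: 25.65
ee_pos: [0.477, -0.2946, 0.2101]
eef_rot: [3.141, -0.0, -0.0]
force: [-2.1, 1.8, 5.1]
grip_width: 0.0309
grip_force: 25.0
```

Contact at 5 N. Releasing, lifting and backing off.

```bash
python3 -m jog '[[0,0,0,0,0,0],[0,0,0,0,0,0],[0,0,0,0,0,0],[0,0,-1,0,0,0],[0,0,-3,0,0,0],[0,0,-6,0,0,0],[0,0,-10,0,0,0],[0,0,-13,0,0,0]]' 50;  python3 -m jog '[[-2,2,0,0,0,0],[-5,5,0,0,0,0],[-8,8,0,0,0,0],[-10,11,0,0,0,0],[-10,14,0,0,0,0],[-10,14,0,0,0,0],[-10,14,0,0,0,0]]'; python3 - <<'E'
from h import *
c=ctrl.camera('top');cv2.imwrite('pics/f.png',c['img'])
E
```

```text
time_s: 26.45
ee_pos: [0.4769, -0.2945, 0.3428]
eef_rot: [3.14, -0.002, -0.0]
force: [0.0, -0.4, 0.0]
grip_width: 0.0467
grip_force: 0.0
time_s: 27.15
ee_pos: [0.3768, -0.4346, 0.34]
eef_rot: [-3.141, -0.0, -0.001]
force: [-0.1, -0.2, 0.3]
grip_width: 0.047
grip_force: 0.0
```

View pics/f.png

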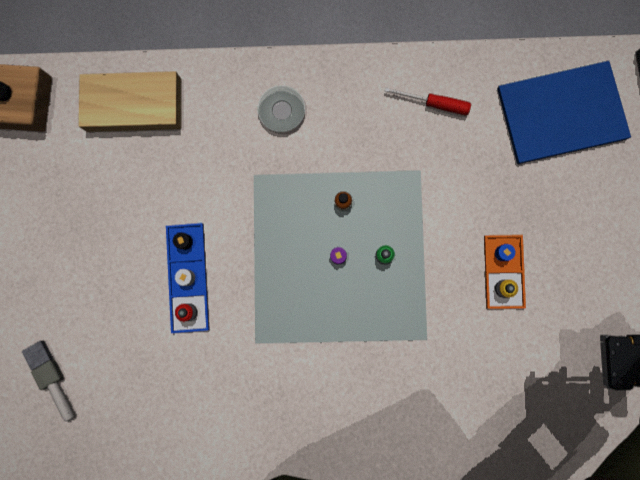

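All five items are upright in their pockets: black (182,240), white (184,277), red (185,313), blue (506,252) and yellow (508,289). The three unneeded items haven't moved. I'll check the numbers and hand in.

```bash
python3 - <<'E'
from h import *
c=ctrl.camera('top')
for n,u,v,z,p in(('black',182,240,.031,(.575,.282)),('white',184,277,.031,(.511,.2785)),('red',185,313,.049,(.447,.275)),('blue',506,252,.031,(.541,-.2965)),('yellow',508,289,.049,(.477,-.2955))): print(n,(at(c,u,v,z)-p).round(4))
print(ctrl.hand_in())
E
```

```text
black [ 0.002  -0.0016]
white [-0.0002 -0.0019]
red [ 0.0006 -0.0054]
blue [0.0007 0.0027]
yellow [-0.0005  0.007 ]
the job is handed in; nothing more can be done
None
```

Both kits are made up and the job was handed in at about 27 s: all five items stand upright within about 7 mm of their pocket centres, and the three unneeded items are still in place; the hand-in gave no verdict.

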